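# Fit the drive yoke to the gearbox shaft

### The job

Pull the protective cap off the gearbox's upright splined shaft and stand it on the floor of the grey tray that holds the bearing. Then take the larger of the two steel yokes and push it onto the shaft, rocking it round until the teeth mesh and it slides fully home against the shaft's collar; do not hammer it. Let go of both and leave the smaller yoke and the other loose things where they are.

Things in the scene. Friction and masses are not known exactly. Their poses are not given: they have to be found in the camera images.
- gearbox: grey gearbox, bolted down, foot 116 x 92 mm, 62 mm high to the top of its round bearing cover (68 mm across). Origin at the centre of its underside, on the axis of the upright steel splined shaft that stands on the cover, under the cap at the start; z up. A brake holds the shaft: it turns only above 0.8 N m
- shoulder (a point): point on the shaft's axis at the top face of its collar (45 mm across, 66 mm above the bench), where the yoke's foot must come to rest; z up. Above it: 26 mm of spline with six straight teeth 6 mm wide, 32 mm over the tips, core 21.6 mm. The teeth stand at an unknown angle, unrelated to the gearbox's yaw
- shaft_top (a point): top of the shaft on its axis, 103 mm above the bench (hidden in the cap at the start). Its uppermost 11 mm, above the spline, are a plain round pilot 21.6 mm across with a tapered nose, which centres the yoke before the teeth meet
- cap: grey plastic protective cap, loose, sitting over the shaft on the collar: a tube 43 mm across and 40 mm high, closed on top, inside 37 mm wide and 37 mm deep, with a round pull knob 24 mm across standing on it from 40 to 66 mm. Origin at the centre of its open lower rim, z up. Lift it straight up at least 45 mm to clear the shaft; about 0.05 kg
- yoke: the larger yoke, plain steel, loose, upright, about 0.32 kg: a barrel 46 mm across and 34 mm high carrying two upright ears that rise to 65 mm. The ears are 26 mm wide along x and 9 mm thick; their flat outer faces lie at y = +24 and -24 mm (48 mm over both). Grip across these faces, along the yoke's y, at about 50 mm height. Origin at the centre of its foot, z up
- yoke_bore (a point): centre of the yoke's splined through bore, where its teeth begin, 3 mm above the foot. Bore 35 mm wide; six inward teeth 4.8 mm wide to a 24.4 mm circle. Meshes at six angles 60 degrees apart, with about 4 degrees of play either way. Unmeshed it rests on the shaft's teeth with its foot 23 mm above the collar; turned to mesh it slides down these 23 mm under a light push
- small_yoke: the smaller yoke, plain steel, loose, upright, 36 mm across the barrel and 56 mm high, 38 mm over the ears, four teeth: does not fit this shaft. Origin at the centre of its foot. Leave it standing
- tray: light grey open plastic tray with a bearing in it, left of the gearbox (not the one at the right, behind the press), fixed, 84 mm (its x) by 174 mm (its y) and 46 mm high, walls 3 mm, floor 2 mm. Origin at the centre of its underside, z up
- bearing: steel bearing 37 mm across and 12 mm high, lying in the tray, in the half towards the tray's +y end. Origin at the centre of its underside
- stator: cream motor coil with a black shaft, standing, 66 x 75 mm and 99 mm high. Origin at the centre of its underside. Bystander
- spigot: turned grey bushing with a foot flange, standing, 46 mm across and 40 mm high. Origin at the centre of its underside. Bystander
- oil_bottle: small bottle with a red tip, standing, 32 mm across and 124 mm high. Origin at the centre of its underside. Bystander
- glue_bottle: small bottle with a yellow tip, standing, 27 mm across and 102 mm high. Origin at the centre of its underside. Bystander; it and the spigot may have changed places
- bush: small plain steel bushing, standing, 22 mm across and 17 mm high. Origin at the centre of its underside. Bystander
- nut: large plain steel hexagon nut lying flat, 24 x 28 mm and 13 mm high. Origin at the centre of its underside. Bystander
- pliers: pliers with red handles lying flat, 60 x 139 x 14 mm, long along y. Origin at the centre of the underside. Bystander
Mind the look-alikes: they are no part of the job. What is shaped like the cap but green, turquoise or yellow is not meant.

How it is judged (in metres and radians):
On the way, in this order (a step that is already met when the one before it is completed fails the run):
1. the cap stands released in the grey tray (x of cap in the frame of tray between -0.03 and 0.03 m and y of cap in the frame of tray between -0.075 and 0.075 m and z of cap in the frame of tray below 0.01 m and angle between cap's own z axis and vertical below 0.2 rad and contact force between cap and the fingers below 0.1 N), for 0.2 s.
2. the larger yoke is fully home on the shaft (horizontal distance between yoke and shoulder below 0.004 m and z of yoke in the frame of shoulder below 0.003 m and angle between yoke's own z axis and vertical below 0.1 rad), for 0.2 s.
At the end, for the whole second after the job is handed in: The cap stands upright (within 0.2 rad) on the tray's floor (its rim less than 10 mm above the tray's underside), its axis inside the tray; the larger yoke is on the shaft, its foot within 3 mm of the collar and 4 mm of the shaft's axis, upright within 0.1 rad; both are at rest (all of step 2 and x of cap in the frame of tray between -0.03 and 0.03 m and y of cap in the frame of tray between -0.075 and 0.075 m and z of cap in the frame of tray below 0.01 m and angle between cap's own z axis and vertical below 0.2 rad and z of yoke in the frame of shoulder above -0.003 m and linear speed of each of yoke, cap below 0.02 m/s); the robot touches nothing.
It fails at once if the smaller yoke or another bystander is pushed more than 30 mm from its place (distance of any of small_yoke, stator, spigot, oil_bottle, glue_bottle, bearing, bush, nut, pliers from where it was at the start of the episode above 0.03 m).
It fails at once if the yoke is hammered or forced onto the gearbox's shaft with more than 80 N (contact force between yoke and gearbox above 80 N).
It also fails if it takes over 67 s, if anything falls off the work surface, if the arm or the gripper's body presses on something with over 40 N, if the wrist force passes 120 N, or if a joint passes its speed limit or range.

### The arm

A 6-joint arm with a two-finger parallel gripper is mounted at the origin on a cart in front of the work surface, level with it; the furniture and walls round the work are solid. World frame = base frame: x ahead of the robot, y to its left, z up, the work surface at z = 0. Lengths are in mm, angles in rad, forces in N, time in s.
With the tool pointing down it reaches from about 400 to 825 mm from the base axis. Payload 7 kg.
Tool frame: the origin (TCP) lies at the very end of the fingers, on their centre line; the grasp point (between the pads) lies 19 mm behind it (env.pinch_z is the distance from the TCP to the grasp point, in mm); x points along the fingers, z is the direction in which the jaws open and shut, and the axes are right-handed (so a half turn about x gives the same grasp; the last joint's range is limited). The gripper opens to 85 mm and grips with 20 to 120 N. Pads are 22 mm wide; open, the fingers measure 114 mm over their backs; the gripper's body (76 mm by 85 mm) begins 54 mm behind the grasp point. The pads swing forward as they close: fully open they stand 13 mm farther back than shut.
Start: joints at [-0.88, 0.359, 0.012, 0, -1.224, -0.288], TCP at [264.569, -620.966, 231.302] pointing down, gripper open.
Joint ranges: [-3.07, 3.07], [-1.43, 2.12], [-1.02, 1.25], [-3.03, 1.67], [-3.05, -0], [-3.03, 3.03]. Speed limits (rad/s): [2.39, 2.39, 3.01, 3.14, 3.14, 3.14].

### API

Orientations are given as a rotation vector (axis times angle).
In Python, from station import readout, snapshot, order, env gives the robot as it stands.
- The arm moves only by the shell command python3 -m inch 'ROWS' [OPENING] [FORCE]. ROWS is JSON, a list of rows, each a list of 4 numbers: the shift along the tool's x, y, z in m, then the turn about the tool's x in rad. A call has 1 to 10 rows; each row is the pose to reach, as a shift and turn from the pose commanded when the call began, along the tool's axes at that moment; what a row does not reach only later rows make up. A row lasts 1/12 s, in which the tool goes at most 41.7 mm and 7.16 degrees, less where a joint would pass 70% of its speed; a pose out of reach is approached as far as the arm can. A call with a gripper value outside its range is refused whole. OPENING is the finger opening in m, from 0 to 0.0854, set as the call begins (- or left out, the last holds). The fingers move at their own pace and stop on an object; FORCE is the grip in N (left out, the last holds). Time passes only in rows, so rows that repeat a pose let the fingers close. It gives the time, the measured TCP pose, the force and the opening at its end, in the units of the state.
- readout.observe(): the state, without advancing time (a new reading comes with each control period).
- snapshot(name): name is "scene" or "top"; returns a dict with "frame" (480x640x3 uint8, blue, green, red), "camera_matrix" (3x3 intrinsics, pixels), "k1" (the pictures are not rectified: a ray, as slopes to the right and down, at radius r is drawn at 1 + k1 r^2 times it, then the intrinsics apply), "world_to_cam" (4x4, takes a point from world to camera coordinates). Camera axes: x right, y down, z forward; pixel columns grow to the right and rows downward; lengths in mm; the calibration is good to about 2 mm. A picture is of the moment at which its call begins. There is no depth.
- order.finish_job(): hands the job in, once; it reports no verdict.
The state is a dict: "clock": time; "joint_positions": joint angles; "joint_velocities": joint speeds; "joint_torque": joint torques, N m; "eef_pos": TCP position; "eef_rot": TCP orientation; "contact_force": force on the tool from outside, world axes, zero at the start; "wrist_torque": the same for the moment, N m; "gripper_width": opening from 0.0 (shut) to 1.0 (fully open).
Only numpy, scipy, OpenCV 4.12 (cv2) and the standard library are available. Lean on these libraries where they do the work, as an engineer would, in place of code of your own. Each camera call takes 0.05 s, during which the arm holds its last target. There are 200 camera calls.

## Working session

There is one attempt and no reset: what is moved stays moved. The work goes in short steps, Python scripts to look and compute and a shell command to move; the robot and the scene stay as the last step left them, time stands still between calls to the robot, and variables do not carry over. Pictures are saved under pics/ and viewed, about 8 in all and at most 12, crops included, and the job is handed in when it is done.

```bash
ls; mkdir -p pics; python3 - <<'E'
from station import readout, snapshot, env
import cv2
print(readout.observe())
for n in("scene","top"):
    s=snapshot(n); cv2.imwrite(f"pics/{n}0.png",s["frame"]); print(n,s["camera_matrix"],s["k1"],s["world_to_cam"])
print(env.pinch_z)
E
```

```text
pics
{'clock': 0.0, 'joint_positions': array([-8.79902396e-01,  3.59333060e-01,  1.10483809e-02, -3.58044209e-04,
       -1.22412859e+00, -2.88097391e-01]), 'joint_velocities': array([-4.89977149e-04, -5.91727933e-05,  9.34530152e-05,  1.73687032e-03,
       -7.86354983e-04, -1.11177284e-03]), 'joint_torque': array([ 2.70435339e-04, -5.83316553e+01,  2.93411297e+01,  6.93630964e+00,
       -5.97937600e-03, -1.92188776e-05]), 'eef_pos': array([ 264.36954008, -620.52944145,  230.39252744]), 'eef_rot': array([-1.49781981,  0.99018809,  1.50042278]), 'contact_force': array([ 0.65756159, -0.46765341, -0.20916457]), 'wrist_torque': array([ 0.03766237,  0.04260637, -0.01555698]), 'gripper_width': 1.000888401948054}
scene [[580.9446199    0.         322.38841972]
 [  0.         580.9446199  240.01613333]
 [  0.           0.           1.        ]] -0.03737106102880414 [[ 6.78489178e-01 -7.34325196e-01 -2.04680891e-02 -3.49930805e+02]
 [-3.76936940e-01 -3.24090339e-01 -8.67688882e-01  2.85116199e+02]
 [ 6.30532298e-01  5.96432695e-01 -4.96686080e-01  8.87484456e+02]
 [ 0.00000000e+00  0.00000000e+00  0.00000000e+00  1.00000000e+00]]
top [[493.31794884   0.         324.32999377]
 [  0.         493.31794884 243.39280766]
 [  0.           0.           1.        ]] -0.11498355821126903 [[ 2.79612982e-02 -9.99489690e-01 -1.54442398e-02  9.29463347e+00]
 [-9.95792758e-01 -2.65024487e-02 -8.77177532e-02  5.48936022e+02]
 [ 8.72636798e-02  1.78319644e-02 -9.96025638e-01  1.00405426e+03]
 [ 0.00000000e+00  0.00000000e+00  0.00000000e+00  1.00000000e+00]]
18.700000000000003
```

View pics/top0.png

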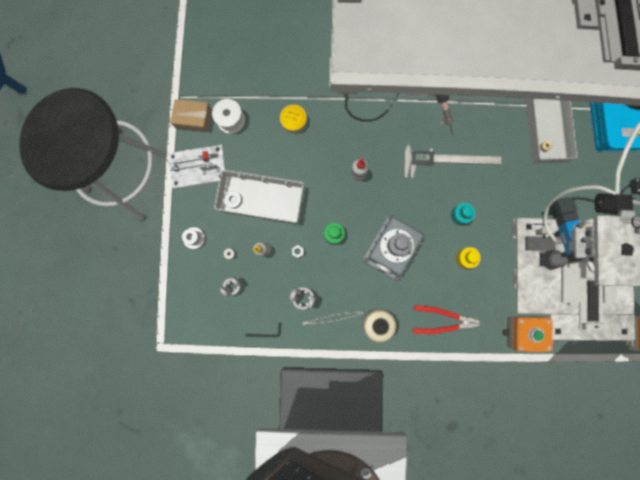

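View pics/scene0.png

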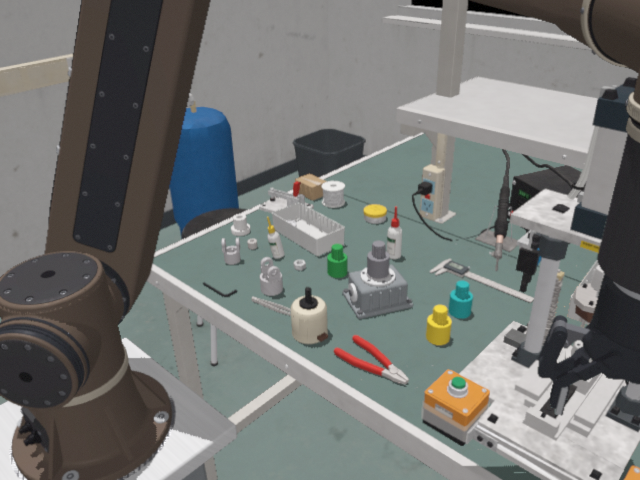

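The top view shows the tray at about (260,197) with the bearing at (233,200), and the gearbox with the grey cap at (400,243). There are two yoke candidates, at (303,297) and (232,287). The one at (303,297) looks larger, so I'll check both in an enlarged crop.

```bash
cat > h.py <<'E'
import numpy as np, cv2
from station import snapshot, readout
def ray(s,uv):
    K=np.array(s["camera_matrix"]);W=np.array(s["world_to_cam"])
    d=(np.array(uv,float)-K[:2,2])/K[[0,1],[0,1]]
    u=d.copy()
    for _ in range(20): u=d/(1+s["k1"]*(u@u))
    R=W[:3,:3]; return -R.T@W[:3,3], R.T@np.array([u[0],u[1],1])
def cast(s,uv,z):
    c,d=ray(s,uv); return (c+d*(z-c[2])/d[2])[:2]
def two(s1,uv1,s2,uv2):
    (c1,d1),(c2,d2)=ray(s1,uv1),ray(s2,uv2)
    t=np.linalg.lstsq(np.stack([d1,-d2],1),c2-c1,rcond=None)[0]
    a,b=c1+d1*t[0],c2+d2*t[1]; return (a+b)/2,np.linalg.norm(a-b)
def proj(s,p):
    W=np.array(s["world_to_cam"]);K=np.array(s["camera_matrix"])
    q=W[:3,:3]@np.array(p,float)+W[:3,3]; m=q[:2]/q[2]; m=m*(1+s["k1"]*(m@m)); return m*K[[0,1],[0,1]]+K[:2,2]
def crop(s,x0,y0,w,h,k):
    return cv2.resize(s["frame"][y0:y0+h,x0:x0+w],None,fx=k,fy=k,interpolation=cv2.INTER_CUBIC)
E
python3 - <<'E'
from h import *
a=snapshot("top"); b=snapshot("scene")
t1=crop(a,205,265,120,50,6.6); t2=crop(a,350,205,80,80,4.0); t3=crop(a,205,160,110,80,4)
im=np.zeros((330+0,800,3),np.uint8)
im[:,:792]=t1[:330]
low=np.zeros((320,800,3),np.uint8); low[:320,:320]=t2; low[:320,330:770]=t3
im=np.vstack([im,low])[:600]
cv2.imwrite("pics/c1.png",im)
cv2.imwrite("pics/c2.png",np.vstack([crop(b,200,225,200,75,4)[:300],crop(b,310,225,200,75,4)]))
for n,p,z in(("big",(303,297),65),("small",(232,287),56),("cap",(401,243),132),("gear",(395,248),62)): print(n,cast(a,p,z))
E
```

```text
big [436.90021943  62.91682743]
small [452.34462687 207.67340269]
cap [ 543.57484607 -120.65738951]
gear [ 539.66357915 -118.40381339]
```

View pics/c1.png

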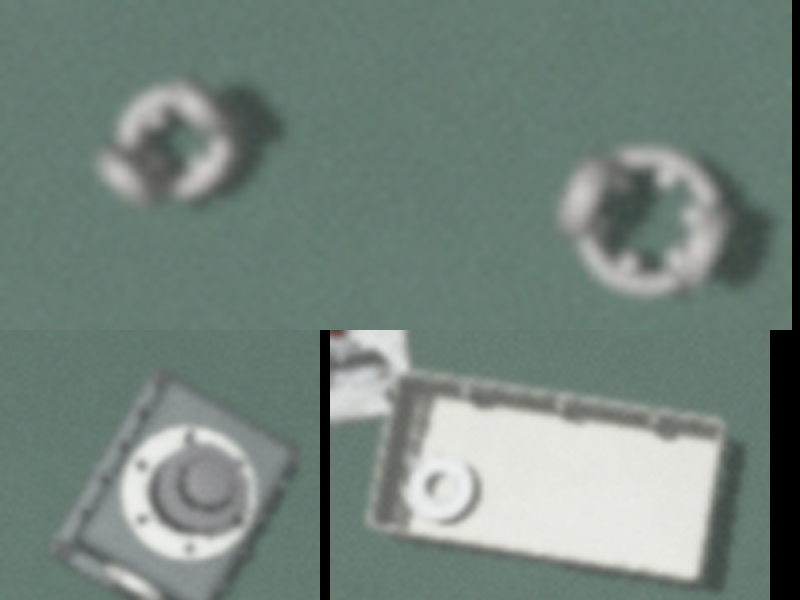

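View pics/c2.png

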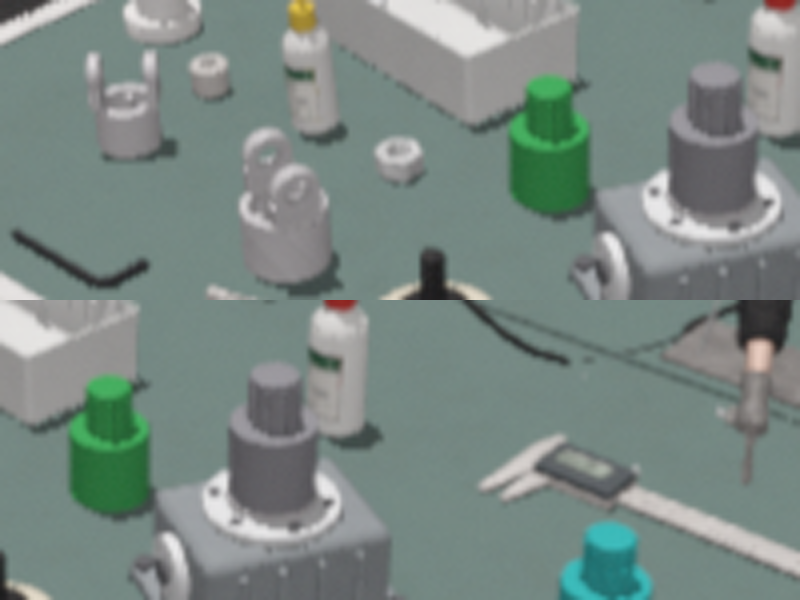

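The larger yoke is the one at top (303,297): six teeth, bigger barrel, ears at scene px (267,262) and (274,271). The other yoke at (232,287) has four coarse teeth and is smaller, so it stays put. The cap is the grey one on the gearbox at (401,243), and the tray has the bearing at its left (+y) end. Next I'll measure these.

```bash
python3 - <<'E'
from h import *
a=snapshot("top"); b=snapshot("scene")
def cont(s,x0,y0,w,h,cond):
    f=cv2.resize(s["frame"][y0:y0+h,x0:x0+w],None,fx=4,fy=4,interpolation=cv2.INTER_CUBIC)
    m=cond(f.astype(int)).astype(np.uint8)
    c=max(cv2.findContours(m,cv2.RETR_EXTERNAL,cv2.CHAIN_APPROX_NONE)[0],key=cv2.contourArea)
    return cv2.convexHull(c),(lambda p:(np.array(p)+.5)/4-.5+[x0,y0])
white=lambda t:(lambda f:f.min(2)>t)
# cover ring top & scene
for n,s,box in(("top",a,(375,225,50,45)),("scene",b,(355,262,52,30))):
    h,t=cont(s,*box,white(185)); e=cv2.fitEllipse(h); c=t(e[0]); print("cover",n,c,np.array(e[1])/4,cast(s,c,62))
# tray corners
h,t=cont(a,210,165,105,65,white(150)); r=cv2.minAreaRect(h); q=[t(p) for p in cv2.boxPoints(r)]
print("tray px",np.round(q,1)); 
for z in(46,2): print(z,[np.round(cast(a,p,z)) for p in q],cast(a,t(r[0]),z))
# knob tops
for p in ((401,242.5),(401.5,242)): print("knob",p,cast(a,p,132))
print("knob scene",cast(b,(310+272/4,225+(375-300)/4),132))
# yoke : not green
ng=lambda f:(f[...,2]-f[...,1])>-6
hy=a["frame"][275:320,285:325].astype(int)
sat=lambda f:(f[...,1]-f[...,2]<12)&(f.min(2)>110)
h,t=cont(a,285,275,40,45,sat); e=cv2.fitEllipse(h);(cx,rr)=cv2.minEnclosingCircle(h); print("yoke",t(e[0]),np.array(e[1])/4,t(cx),rr/4,cast(a,t(e[0]),34))
for z in (45,50): 
    p1,p2=cast(b,(266.6,261.8),z),cast(b,(273.8,271.3),z); d=p2-p1; print("ears",z,p1,p2,(p1+p2)/2,np.linalg.norm(d),np.degrees(np.arctan2(d[1],d[0])))
p1,p2=cast(a,(293.6,295.5),60),cast(a,(309.5,305.5),50);print(p1,p2)
# barrel visible ring by eye
print("ring",cast(a,(205+652/6.6,265+220/6.6),34))
E
```

```text
cover top [396.36597633 245.48199272] [32.64059067 33.42789459] [ 544.80522498 -121.07269601]
cover scene [375.06107903 275.35742855] [17.96684265 30.36487198] [ 536.58087622 -121.16945044]
tray px [[220.4 210.2]
 [226.2 174.4]
 [302.6 186.7]
 [296.8 222.6]]
46 [array([610., 241.]), array([686., 233.]), array([663.,  72.]), array([588.,  81.])] [636.2995188  156.25766357]
2 [array([617., 251.]), array([696., 243.]), array([672.,  75.]), array([594.,  85.])] [644.09335095 162.8563497 ]
knob (401, 242.5) [ 544.51148131 -120.64401285]
knob (401.5, 242) [ 545.47324879 -121.56654674]
knob scene [ 539.97580081 -123.28764764]
yoke [302.0448761  297.84797287] [23.12914467 26.3336792 ] [301.97770882 298.27003479] 13.277153968811035 [434.42199538  66.61893177]
ears 45 [450.21936886  96.0097388 ] [435.12598976  58.02772409] [442.67267931  77.01873144] 40.87105986489825 -111.67199541278632
ears 50 [444.99232821  89.80018148] [430.01760198  52.116753  ] [437.5049651   70.95846724] 40.54976211951972 -111.67199541278644
[439.21947933  82.09862834] [419.88234156  50.16111111]
ring [433.53611697  63.01408709]
```

```bash
cat >> h.py <<'E'
from scipy.spatial.transform import Rotation as Rt
def plan(target,jaw_deg=None):
    """shift in the tool frame (m) and turn about tool x to reach target with the jaws along jaw_deg (world)"""
    o=readout.observe(); R=Rt.from_rotvec(o["eef_rot"]); p=o["eef_pos"]
    print("t",round(o["clock"],2),"tcp",np.round(p,1),"z-axis deg",round(float(np.degrees(np.arctan2(*R.as_matrix()[[1,0],2]))),1),
      "x-axis",np.round(R.as_matrix()[:,0],3),"F",np.round(o["contact_force"],1),"M",np.round(o["wrist_torque"],2),"w",round(o["gripper_width"],3),"j1,j6",np.round(o["joint_positions"][[0,5]],2))
    print("shift",np.round(R.inv().apply(np.array(target)-p)/1000,4))
    if jaw_deg is not None:
        z=R.inv().apply([np.cos(np.radians(jaw_deg)),np.sin(np.radians(jaw_deg)),0]); t=np.arctan2(-z[1],z[2])
        print("turn",round(float((t+np.pi/2)%np.pi-np.pi/2),4))
E
python3 - <<'E'
from h import *
plan((264,-620,430)); plan((450,-280,430)); plan((543.5,-121,260),82)
b=snapshot("scene")
for p in((543.5,-121,132),(264,-620,230)): print(proj(b,p))
E
```

```text
t 0.3 tcp [ 264.5 -620.8  231. ] z-axis deg 113.1 x-axis [-0.     0.001 -1.   ] F [-0.1  0.2  0.8] M [ 0.    0.02 -0.01] w 1.001 j1,j6 [-0.88 -0.29]
shift [-1.99e-01  1.00e-04  1.10e-03]
t 0.3 tcp [ 264.5 -620.8  231. ] z-axis deg 113.1 x-axis [-0.     0.001 -1.   ] F [-0.1  0.2  0.8] M [ 0.    0.02 -0.01] w 1.001 j1,j6 [-0.88 -0.29]
shift [-0.1989 -0.3042  0.241 ]
t 0.3 tcp [ 264.5 -620.8  231. ] z-axis deg 113.1 x-axis [-0.     0.001 -1.   ] F [-0.1  0.2  0.8] M [ 0.    0.02 -0.01] w 1.001 j1,j6 [-0.88 -0.29]
shift [-0.0289 -0.4526  0.3505]
turn 0.5424
[378.19543603 242.63742996]
[603.84995032 428.12284327]
```

```bash
python3 -m inch '[[-0.04,0,0,0],[-0.08,0,0,0],[-0.12,0,0,0],[-0.15,-0.01,0.01,0],[-0.18,-0.03,0.025,0],[-0.18,-0.055,0.045,0],[-0.18,-0.085,0.065,0.1],[-0.18,-0.115,0.09,0.2],[-0.18,-0.145,0.115,0.3],[-0.18,-0.175,0.14,0.4]]' 0.06 40; python3 -c "
from h import *
plan((543.5,-121,260),82)"
```

```text
clock: 1.18
eef_pos: [371.0, -421.9, 411.3]
eef_rot: [-1.207, 1.21, 1.207]
contact_force: [0.5, 0.0, 0.4]
gripper_width: 0.705
t 1.18 tcp [ 371.  -421.9  411.3] z-axis deg 89.9 x-axis [ 0. -0. -1.] F [0.5 0.  0.4] M [-0.01 -0.13  0.01] w 0.705 j1,j6 [-0.5  -1.07]
shift [ 0.1514 -0.1717  0.3014]
turn 0.137
```

```bash
python3 -m inch '[[0,-0.02,0.034,0.08],[0,-0.04,0.068,0.137],[0,-0.06,0.102,0.137],[0,-0.08,0.136,0.137],[0,-0.1,0.17,0.137],[0.03,-0.12,0.2,0.137],[0.06,-0.14,0.23,0.137],[0.09,-0.155,0.26,0.137],[0.11,-0.165,0.285,0.137],[0.11,-0.168,0.296,0.137]]'; python3 - <<'E'
from h import *
plan((543.5,-121,260),82)
b=snapshot("scene"); cv2.imwrite("pics/c3.png",crop(b,300,110,160,200,3))
a=snapshot("top"); print([proj(s,(543.5,-121,132)) for s in (a,b)])
E
```

```text
clock: 2.02
eef_pos: [536.9, -124.0, 296.1]
eef_rot: [-1.107, 1.274, 1.116]
contact_force: [-0.6, -0.2, -1.0]
gripper_width: 0.703
t 2.02 tcp [ 536.9 -124.   296.1] z-axis deg 82.4 x-axis [-0.007  0.001 -1.   ] F [-0.6 -0.2 -1. ] M [-0.01  0.09 -0.03] w 0.703 j1,j6 [ 0.13 -1.83]
shift [ 0.036  -0.0064  0.0038]
turn 0.0064
[array([401.1824395, 243.0448124]), array([378.19543603, 242.63742996])]
```

View pics/c3.png

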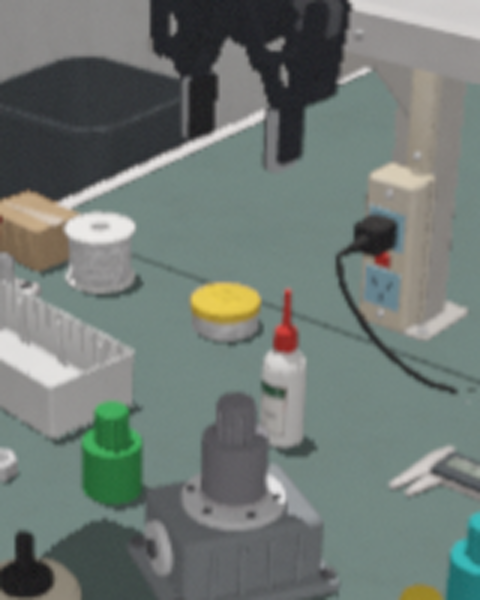

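```bash
python3 - <<'E'
from h import *
b=snapshot("scene");a=snapshot("top")
o=readout.observe(); print(o["eef_pos"],proj(b,o["eef_pos"]),proj(b,o["eef_pos"]+[0,0,8]))
print(two(a,(401,242.7),b,(379,244.5)))
print(cast(b,(379,245),132),proj(b,(543.5,-121,66)),proj(a,(543.5,-121,62)))
E
```

```text
[ 538.01735599 -126.83433358  301.49618006] [381.54459894 159.93471136] [381.68017257 155.58364976]
(array([ 544.81871816, -121.55986074,  127.5045941 ]), np.float64(0.7718909823937494))
[ 537.52649542 -127.56248667] [377.26122155 272.11418524] [396.31991956 246.12892603]
```

```bash
python3 -c "
from h import *
plan((544.5,-121.3,110),82)"
python3 -m inch '[[0.03,-0.004,0.003,0],[0.06,-0.0065,0.006,0],[0.09,-0.0065,0.006,0],[0.09,-0.0065,0.006,0],[0.09,-0.0065,0.006,0]]'; python3 -c "
from h import *
plan((544.5,-121.3,110),82)"
```

```text
t 2.22 tcp [ 538.  -126.8  301.5] z-axis deg 82.4 x-axis [-0. -0. -1.] F [-0.3 -0.6  0.7] M [-0.04  0.01 -0.02] w 0.704 j1,j6 [ 0.12 -1.83]
shift [ 0.1915 -0.0057  0.0064]
turn 0.0068
clock: 2.63
eef_pos: [544.5, -123.1, 211.5]
eef_rot: [-1.109, 1.272, 1.11]
contact_force: [0.9, -0.2, 1.0]
gripper_width: 0.7
t 2.63 tcp [ 544.5 -123.1  211.5] z-axis deg 82.3 x-axis [-0.002 -0.001 -1.   ] F [ 0.9 -0.2  1. ] M [ 0.   -0.06 -0.01] w 0.7 j1,j6 [ 0.13 -1.83]
shift [1.015e-01 1.000e-04 1.900e-03]
turn 0.0045
```

```bash
python3 -m inch '[[0.03,0,0.002,0],[0.06,0,0.002,0],[0.085,0,0.002,0],[0.098,0,0.002,0],[0.101,0,0.002,0],[0.101,0,0.002,0],[0.101,0,0.002,0]]'; python3 -m inch '[[0,0,0,0],[0,0,0,0],[0,0,0,0],[0,0,0,0],[0,0,0,0],[0,0,0,0],[0,0,0,0]]' 0.018 30; python3 - <<'E'
from h import *
plan((544.5,-121.3,110),82)
b=snapshot("scene"); cv2.imwrite("pics/c4.png",crop(b,320,180,130,130,4))
E
```

```text
clock: 3.22
eef_pos: [547.0, -120.4, 112.7]
eef_rot: [-1.111, 1.267, 1.107]
contact_force: [0.7, 1.0, 0.4]
gripper_width: 0.697
clock: 3.8
eef_pos: [546.2, -120.1, 111.3]
eef_rot: [-1.111, 1.268, 1.109]
contact_force: [-0.3, -0.3, 5.7]
gripper_width: 0.269
t 3.8 tcp [ 546.2 -120.1  111.3] z-axis deg 82.3 x-axis [ 0.002 -0.    -1.   ] F [-0.3 -0.3  5.7] M [ 0.16  0.08 -0.01] w 0.269 j1,j6 [ 0.13 -1.84]
shift [ 0.0013  0.0015 -0.0014]
turn 0.0059
```

View pics/c4.png

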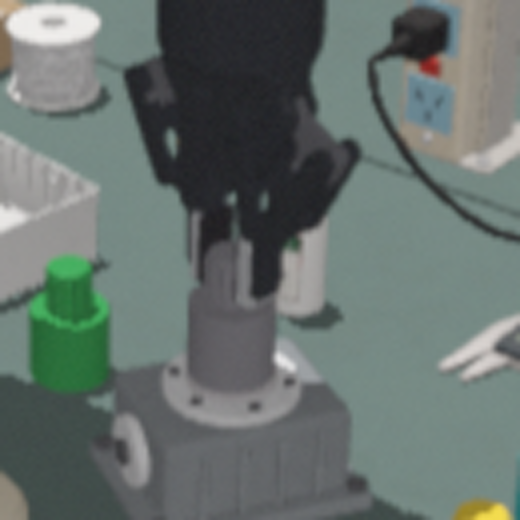

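```bash
python3 -m inch '[[-0.01,0,0,0],[-0.03,0,0,0],[-0.055,0,0,0],[-0.08,0,0,0],[-0.105,0,0,0],[-0.125,0,0,0],[-0.125,0,0,0]]'; python3 - <<'E'
from h import *
a=snapshot("top")
px=lambda X,Y:((X-330)/4+205,(Y-330)/4+160)
P=[cast(a,px(*q),46) for q in((397,372),(722,425),(703,580),(370,525))]; P=np.array(P); print(P.round(1),P.mean(0),np.linalg.norm(P-np.roll(P,1,0),axis=1))
d=P[0]+P[3]-P[1]-P[2]; d/=np.linalg.norm(d); t=P.mean(0)-32*d; print(d,np.degrees(np.arctan2(d[1],d[0])),t)
plan((*t,236),np.degrees(np.arctan2(d[1],d[0])))
E
```

```text
clock: 4.43
eef_pos: [547.2, -120.3, 240.4]
eef_rot: [-1.113, 1.264, 1.105]
contact_force: [0.5, -0.4, -0.1]
gripper_width: 0.265
[[693.7 242.5]
 [669.1  71.4]
 [588.1  78.5]
 [612.6 252.5]] [640.89504537 161.23125758] [ 81.73799461 172.80985049  81.30333121 175.64908473]
[0.14081681 0.99003567] 81.90488565375871 [636.38890741 129.55011618]
t 4.48 tcp [ 546.3 -120.   238.1] z-axis deg 82.3 x-axis [ 0.004  0.    -1.   ] F [-0.3 -0.7 -1.5] M [ 0.05  0.02 -0.01] w 0.268 j1,j6 [ 0.13 -1.84]
shift [ 0.0026 -0.0559  0.2593]
turn 0.0073
```

```bash
python3 -m inch '[[0,-0.005,0.025,0],[0,-0.013,0.06,0],[0,-0.021,0.097,0],[0,-0.029,0.134,0],[0,-0.037,0.171,0],[0,-0.045,0.208,0],[0,-0.052,0.24,0],[0,-0.056,0.257,0],[0,-0.056,0.259,0],[0,-0.056,0.259,0]]'; python3 -c "
from h import *
plan((636.4,129.6,49),82)
b=snapshot('scene'); cv2.imwrite('pics/c5.png',crop(b,240,130,150,130,4))"
```

```text
clock: 5.32
eef_pos: [635.0, 129.9, 233.9]
eef_rot: [-1.11, 1.272, 1.112]
contact_force: [-0.1, 0.1, -1.1]
gripper_width: 0.268
t 5.32 tcp [635.  129.9 233.9] z-axis deg 82.4 x-axis [-0.002 -0.001 -1.   ] F [-0.1  0.1 -1.1] M [-0.04  0.    0.03] w 0.268 j1,j6 [ 0.5  -2.21]
shift [ 1.849e-01 -1.900e-03  1.000e-04]
turn 0.0069
```

View pics/c5.png

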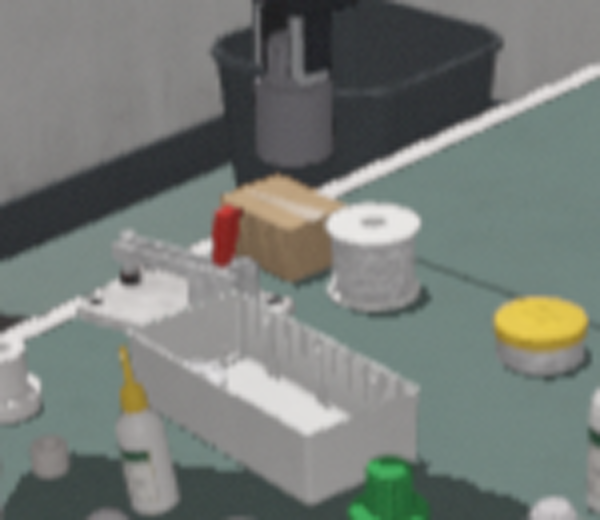

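The cap is held upright over the tray. Lowering it now.

```bash
python3 -m inch '[[0.03,0,0,0],[0.065,-0.001,0,0],[0.1,-0.001,0,0],[0.13,-0.001,0,0],[0.155,-0.001,0,0],[0.17,-0.001,0,0],[0.178,-0.001,0,0],[0.181,-0.001,0,0],[0.183,-0.001,0,0],[0.184,-0.001,0,0]]'; python3 -c "
from h import *
plan((636.4,129.6,48),82)"
```

```text
clock: 6.2
eef_pos: [637.1, 128.8, 52.4]
eef_rot: [-1.11, 1.268, 1.109]
contact_force: [0.5, 0.3, -0.9]
gripper_width: 0.263
t 6.2 tcp [637.1 128.8  52.4] z-axis deg 82.3 x-axis [ 0.001  0.001 -1.   ] F [ 0.5  0.3 -0.9] M [0.01 0.02 0.  ] w 0.263 j1,j6 [ 0.5 -2.2]
shift [0.0044 0.0008 0.0007]
turn 0.005
```

```bash
python3 -m inch '[[0.001,0,0,0],[0.002,0,0,0],[0.002,0,0,0],[0.002,0,0,0]]'; python3 -m inch '[[0.001,0,0,0],[0.001,0,0,0],[0.001,0,0,0]]';  python3 -m inch '[[0.001,0,0,0],[0.001,0,0,0],[0.001,0,0,0]]'
```

```text
clock: 6.53
eef_pos: [636.7, 129.2, 49.8]
eef_rot: [-1.11, 1.269, 1.11]
contact_force: [0.4, -0.5, -1.0]
gripper_width: 0.273
clock: 6.78
eef_pos: [636.5, 129.1, 48.3]
eef_rot: [-1.11, 1.27, 1.11]
contact_force: [0.0, -0.8, -0.2]
gripper_width: 0.268
clock: 7.03
eef_pos: [636.7, 129.0, 47.5]
eef_rot: [-1.11, 1.269, 1.11]
contact_force: [-0.1, 0.1, 2.2]
gripper_width: 0.266
```

```bash
python3 -m inch '[[0,0,0,0],[0,0,0,0],[0,0,0,0],[0,0,0,0],[0,0,0,0],[0,0,0,0]]' 0.045; python3 -m inch '[[-0.01,0,0,0],[-0.03,0,0,0],[-0.06,0,0,0],[-0.095,0,0,0],[-0.13,0,0,0],[-0.16,0,0,0],[-0.18,0,0,0],[-0.18,0,0,0]]' 0.08; python3 - <<'E'
from h import *
plan((435,66,180),68.3)
a=snapshot("top"); b=snapshot("scene")
A=crop(a,275,230,60,80,5); B=crop(b,235,200,110,100,4)
im=np.zeros((400,300+440,3),np.uint8); im[:,:300]=A; im[:,300:]=B; cv2.imwrite("pics/c6.png",im)
E
```

```text
clock: 7.53
eef_pos: [636.5, 129.0, 47.2]
eef_rot: [-1.11, 1.27, 1.11]
contact_force: [-0.6, 1.1, 0.2]
gripper_width: 0.527
clock: 8.2
eef_pos: [638.8, 129.5, 234.3]
eef_rot: [-1.112, 1.26, 1.106]
contact_force: [0.1, -0.2, -0.3]
gripper_width: 0.941
t 8.2 tcp [638.8 129.5 234.3] z-axis deg 82.3 x-axis [ 0.009  0.003 -1.   ] F [ 0.1 -0.2 -0.3] M [ 0.06 -0.05 -0.02] w 0.941 j1,j6 [ 0.5 -2.2]
shift [ 0.0523  0.194  -0.0903]
turn 0.2452
```

View pics/c6.png

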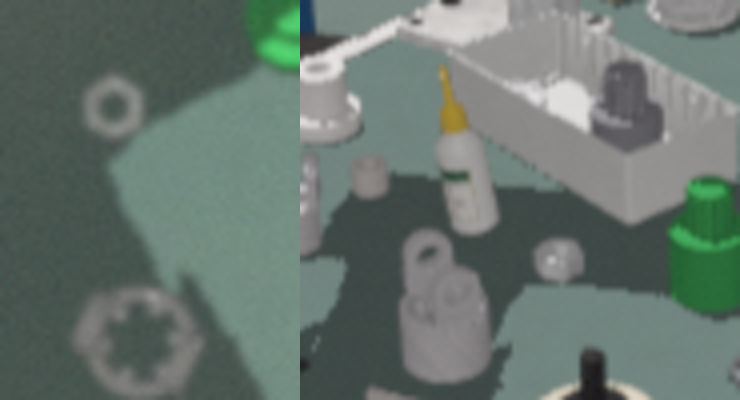

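```bash
python3 - <<'E'
from h import *
a=snapshot("top"); b=snapshot("scene")
c=cast(a,(303.4,297.6),34); print(c, proj(b,(*c,17)), proj(b,(*c,0)))
P=cast(b,(267,263.2),52),cast(b,(274.5,271.9),52); d=P[0]-P[1]; print(P,(P[0]+P[1])/2,np.linalg.norm(d),np.degrees(np.arctan2(d[1],d[0])))
Q=cast(a,(293.4,295),60),cast(a,(314,300),60); d=Q[0]-Q[1]; print(Q,(Q[0]+Q[1])/2,np.linalg.norm(d),np.degrees(np.arctan2(d[1],d[0])))
g=cv2.cvtColor(a["frame"],cv2.COLOR_BGR2GRAY)
im=np.hstack([cv2.resize(g[280:317,284:324],(400,370),interpolation=cv2.INTER_CUBIC),cv2.resize(g[228:265,378:418],(400,370),interpolation=cv2.INTER_CUBIC)])
im[:,:400]=cv2.normalize(im[:,:400],None,0,255,cv2.NORM_MINMAX)
cv2.imwrite("pics/c7.png",im)
plan((435,65,180),70)
E
```

```text
[435.0101781   63.85528211] [272.66595981 281.78433117] [273.18735782 288.62597101]
(array([439.76073691,  82.67920362]), array([427.38035648,  47.07582678])) [433.5705467  64.8775152] 37.69448583813131 70.82587719252479
(array([440.20345213,  82.5307336 ]), array([431.46273659,  41.06260256])) [435.83309436  61.79666808] 42.37931098711742 78.09734132239754
t 8.4 tcp [635.9 128.8 226.7] z-axis deg 82.3 x-axis [-0.001 -0.    -1.   ] F [ 0.6 -0.7 -0.7] M [ 0.01  0.04 -0.06] w 0.938 j1,j6 [ 0.5 -2.2]
shift [ 0.047   0.1905 -0.0901]
turn 0.2147
```

View pics/c7.png

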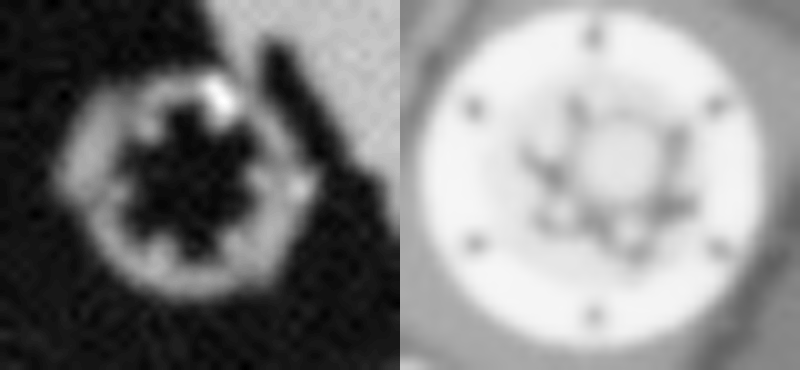

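The cap stands in the tray. The larger yoke is at about (435,64) with its ears along about 69°, and its teeth lie at ±30° from the ears. I'll move over it and estimate the shaft's tooth phase on the way.

```bash
python3 -m inch '[[0,0.025,-0.012,0.05],[0,0.055,-0.027,0.12],[0,0.09,-0.043,0.2],[0,0.125,-0.06,0.232],[0.01,0.155,-0.075,0.232],[0.02,0.18,-0.085,0.232],[0.03,0.19,-0.09,0.232],[0.03,0.1905,-0.09,0.232],[0.03,0.1905,-0.09,0.232]]' 0.075; python3 - <<'E'
from h import *
plan((435,64,30),69)
F=[snapshot("top") for _ in range(6)]; a=F[0]
g=np.mean([cv2.cvtColor(f["frame"],cv2.COLOR_BGR2GRAY).astype(np.float32) for f in F],0)
th=np.radians(np.arange(0,360,3))
def prof(c,r,z): 
    q=np.array([proj(a,(c[0]+r*np.cos(t),c[1]+r*np.sin(t),z)) for t in th],np.float32)
    return cv2.remap(g,q[:,0].reshape(1,-1),q[:,1].reshape(1,-1),cv2.INTER_CUBIC)[0]
for c in((545,-121),(544,-121),(546,-121),(545,-120),(545,-122)):
    for r in(13,14.5,16):
        p=prof(c,r,92); h=[np.mean(p*np.exp(-1j*k*th)) for k in range(1,9)]
        print(c,r,"amp",np.round(np.abs(h),1),"bright tooth phase mod60",round(np.degrees(np.angle(h[5]))/-6%60,1))
np.save("g.npy",g)
print(np.round(prof((545,-121),14.5,92)[::2]))
E
```

```text
clock: 9.15
eef_pos: [435.1, 65.0, 196.9]
eef_rot: [-0.936, 1.362, 0.936]
contact_force: [0.6, -0.5, 0.1]
gripper_width: 0.875
t 9.15 tcp [435.1  65.  196.9] z-axis deg 69.0 x-axis [-0.001 -0.001 -1.   ] F [ 0.6 -0.5  0.1] M [ 0.09 -0.01 -0.01] w 0.875 j1,j6 [ 0.6  -2.54]
shift [ 0.1669 -0.0004 -0.0008]
turn 0.0008
(545, -121) 13 amp [9.3 3.5 2.8 1.8 8.5 6.9 3.1 0.5] bright tooth phase mod60 13.8
(545, -121) 14.5 amp [9.6 4.3 1.8 1.7 6.4 3.4 5.9 0.7] bright tooth phase mod60 15.2
(545, -121) 16 amp [9.6 3.9 1.3 2.  4.  1.8 7.  0.3] bright tooth phase mod60 37.2
(544, -121) 13 amp [8.  3.8 2.5 1.  8.4 4.1 5.  0.5] bright tooth phase mod60 12.5
(544, -121) 14.5 amp [8.4 4.2 1.6 2.5 5.3 0.4 7.1 1.2] bright tooth phase mod60 35.2
(544, -121) 16 amp [7.8 4.1 1.  3.2 2.2 4.6 7.1 2.5] bright tooth phase mod60 41.6
(546, -121) 13 amp [10.8  3.2  3.3  3.   6.9  8.1  2.3  0.7] bright tooth phase mod60 14.6
(546, -121) 14.5 amp [11.1  4.1  1.9  1.6  6.2  6.4  3.9  1.3] bright tooth phase mod60 15.0
(546, -121) 16 amp [11.5  3.7  1.4  0.9  5.1  2.2  5.6  2.3] bright tooth phase mod60 17.9
(545, -120) 13 amp [9.  3.  2.4 2.4 7.9 2.9 4.7 0.6] bright tooth phase mod60 12.8
(545, -120) 14.5 amp [10.2  4.7  2.4  0.2  5.5  0.7  6.9  1.5] bright tooth phase mod60 21.4
(545, -120) 16 amp [10.9  4.4  1.8  1.7  4.3  2.   6.9  1.7] bright tooth phase mod60 38.0
(545, -122) 13 amp [9.1 3.7 2.3 2.6 8.  9.4 1.7 0.4] bright tooth phase mod60 13.8
(545, -122) 14.5 amp [9.  3.5 1.2 3.  7.1 5.7 4.4 0.4] bright tooth phase mod60 14.8
(545, -122) 16 amp [9.  3.2 1.4 2.2 3.6 1.3 6.5 0.4] bright tooth phase mod60 34.0
[213. 213. 209. 196. 181. 174. 183. 197. 211. 214. 215. 214. 207. 192.
 175. 164. 171. 185. 194. 195. 190. 184. 186. 189. 185. 178. 176. 180.
 179. 166. 159. 173. 188. 195. 190. 180. 166. 151. 140. 131. 136. 153.
 173. 185. 185. 181. 174. 165. 156. 154. 168. 189. 201. 205. 204. 207.
 207. 207. 209. 211.]
```

```bash
python3 -m inch '[[0.03,0,-0.001,0],[0.065,0,-0.001,0],[0.1,0,-0.001,0],[0.13,0,-0.001,0],[0.15,0,-0.001,0],[0.16,0,-0.001,0],[0.162,0,-0.001,0],[0.162,0,-0.001,0]]'; python3 - <<'E'
from h import *
plan((435,64,30),69)
a=snapshot("top"); g=np.load("g.npy"); th=np.radians(np.arange(0,360,3))
R=[]
for z in (66,80,92):
  for x in np.arange(538,553,1.):
    for y in np.arange(-129,-113,1.):
      for r in(12.5,13.5,14.5):
        q=np.array([proj(a,(x+r*np.cos(t),y+r*np.sin(t),z)) for t in th],np.float32)
        p=cv2.remap(g,q[:,0].reshape(1,-1),q[:,1].reshape(1,-1),cv2.INTER_CUBIC)[0]
        h=np.array([np.mean(p*np.exp(-1j*k*th)) for k in range(1,9)]); am=np.abs(h)
        R.append((am[5]-am[4]-am[6],am[5],z,x,y,r,np.degrees(np.angle(h[5]))/-6%60))
for r in sorted(R,reverse=True)[:14]: print(np.round(r,1))
E
```

```text
clock: 10.12
eef_pos: [435.3, 64.2, 34.7]
eef_rot: [-0.936, 1.363, 0.936]
contact_force: [0.9, -0.6, -0.2]
gripper_width: 0.88
t 10.12 tcp [435.3  64.2  34.7] z-axis deg 69.0 x-axis [-0.002 -0.001 -1.   ] F [ 0.9 -0.6 -0.2] M [-0.01 -0.04  0.01] w 0.88 j1,j6 [ 0.6  -2.53]
shift [ 0.0047  0.0002 -0.0003]
turn 0.0003
[   6.7    9.2   92.   547.  -123.    12.5   14.6]
[   5.7    9.2   66.   549.  -126.    12.5   14.6]
[   5.5    9.1   80.   548.  -124.    12.5   14.7]
[   5.5   10.7   66.   549.  -126.    13.5   14.5]
[   5.3   10.4   92.   547.  -123.    13.5   14.6]
[   5.2   10.4   80.   548.  -124.    13.5   14.7]
[   5.     8.7   80.   548.  -125.    12.5   14.5]
[   4.9   10.1   80.   548.  -125.    13.5   14.4]
[   4.7    8.8   66.   550.  -126.    13.5   15.1]
[   4.5    6.6   80.   541.  -124.    13.5   45.3]
[   4.5    6.3   92.   543.  -117.    14.5   44.7]
[   4.4   10.2   80.   547.  -124.    12.5   14.1]
[   4.4    6.2   92.   540.  -122.    13.5   44.8]
[   4.3   10.1   66.   549.  -127.    13.5   14.3]
```

```bash
python3 -m inch '[[0.002,0,0,0],[0.004,0,0,0],[0.004,0,0,0],[0.004,0,0,0]]';python3 -m inch '[[0,0,0,0],[0,0,0,0],[0,0,0,0],[0,0,0,0],[0,0,0,0],[0,0,0,0],[0,0,0,0]]' 0.04 70;  python3 -m inch '[[-0.005,0,0,0],[-0.02,0,0,0],[-0.05,0,0,0],[-0.085,0,0,0],[-0.12,0,0,0],[-0.15,0,0,0],[-0.17,0,0,0],[-0.17,0,0,0]]'; python3 - <<'E'
from h import *
plan((545.5,-121.5,200),74.6)
E
```

```text
clock: 10.5
eef_pos: [435.6, 64.5, 31.8]
eef_rot: [-0.935, 1.359, 0.935]
contact_force: [-0.2, 0.1, -0.4]
gripper_width: 0.881
clock: 11.08
eef_pos: [435.6, 64.5, 31.9]
eef_rot: [-0.936, 1.36, 0.935]
contact_force: [-1.8, -0.3, 6.8]
gripper_width: 0.556
clock: 11.75
eef_pos: [437.2, 65.2, 205.9]
eef_rot: [-0.936, 1.353, 0.934]
contact_force: [1.1, 1.5, -1.8]
gripper_width: 0.549
t 11.75 tcp [437.2  65.2 205.9] z-axis deg 69.1 x-axis [ 0.007  0.003 -1.   ] F [ 1.1  1.5 -1.8] M [ 0.08 -0.16  0.01] w 0.549 j1,j6 [ 0.6  -2.53]
shift [ 0.006  -0.1678 -0.1357]
turn -0.0969
```

```bash
python3 -m inch '[[0,-0.015,-0.012,-0.02],[0,-0.04,-0.032,-0.05],[0,-0.07,-0.056,-0.08],[0,-0.1,-0.08,-0.097],[0,-0.127,-0.102,-0.097],[0,-0.148,-0.119,-0.097],[0,-0.162,-0.13,-0.097],[0,-0.167,-0.135,-0.097],[0,-0.167,-0.135,-0.097],[0,-0.167,-0.135,-0.097]]'; python3 - <<'E'
from h import *
plan((545.5,-121.5,150),74.6)
F=[snapshot(n) for n in("top","scene")]
A=crop(F[0],365,200,70,75,5); B=crop(F[1],325,130,110,150,4)
im=np.zeros((600,800,3),np.uint8); im[:375,:350]=A; im[:,355:795]=B; cv2.imwrite("pics/c8.png",im)
o=readout.observe(); p=o["eef_pos"]; print(proj(F[0],p+[0,0,3]),proj(F[1],p-[0,0,32]),proj(F[1],p-[0,0,15]),proj(F[1],(545.5,-121.5,103)),proj(F[1],(545.5,-121.5,85)))
E
```

```text
clock: 12.58
eef_pos: [542.0, -121.5, 200.2]
eef_rot: [-1.007, 1.327, 1.009]
contact_force: [-0.7, 0.5, -2.4]
gripper_width: 0.549
t 12.58 tcp [ 542.  -121.5  200.2] z-axis deg 74.5 x-axis [-0.002  0.    -1.   ] F [-0.7  0.5 -2.4] M [ 0.08  0.06 -0.  ] w 0.549 j1,j6 [ 0.13 -1.97]
shift [ 0.0502 -0.0035  0.0009]
turn -0.0016
[406.87654527 240.09985944] [378.2125061 225.5650164] [378.46331707 217.40752525] [378.63457149 255.48138789] [378.37411789 263.47859381]
```

View pics/c8.png

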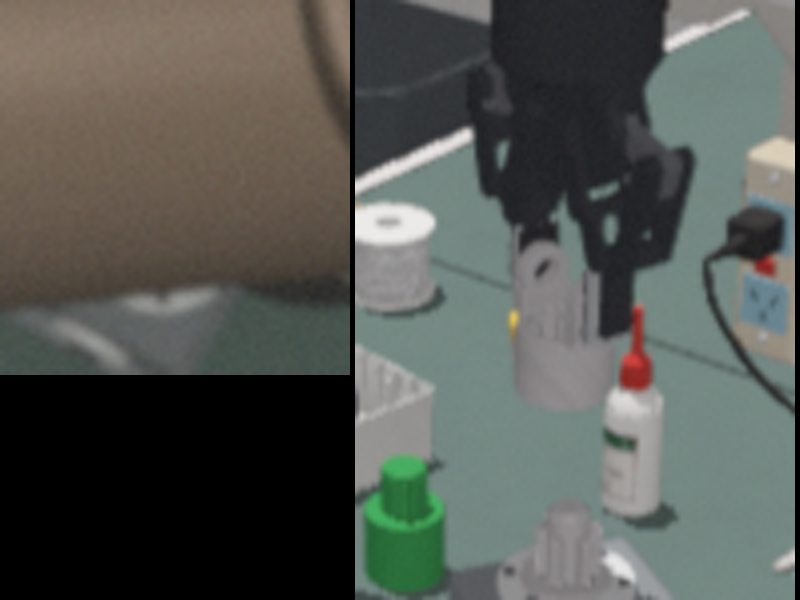

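```bash
python3 -m inch '[[0.015,-0.004,-0.0005,0],[0.03,-0.004,-0.0005,0],[0.045,-0.004,-0.0005,0],[0.05,-0.004,-0.0005,0],[0.052,-0.004,-0.0005,0],[0.052,-0.004,-0.0005,0],[0.052,-0.004,-0.0005,0]]'; python3 - <<'E'
from h import *
plan((546.3,-122.3,145),74.6)
E
```

```text
clock: 13.27
eef_pos: [547.1, -122.7, 150.2]
eef_rot: [-1.01, 1.323, 1.008]
contact_force: [-1.0, 0.2, -2.1]
gripper_width: 0.55
t 13.27 tcp [ 547.1 -122.7  150.2] z-axis deg 74.6 x-axis [ 0.001 -0.    -1.   ] F [-1.   0.2 -2.1] M [-0.03 -0.05 -0.03] w 0.55 j1,j6 [ 0.13 -1.97]
shift [0.0052 0.0009 0.0002]
turn 0.0004
```

```bash
python3 -m inch '[[0.003,0.001,0,0],[0.006,0.001,0,0],[0.009,0.001,0,0],[0.011,0.001,0,0],[0.011,0.001,0,0]]'; python3 -m inch '[[0.001,0,0,0],[0.002,0,0,0],[0.003,0,0,0],[0.003,0,0,0]]'; python3 -m inch '[[0.001,0,0,0],[0.002,0,0,0],[0.003,0,0,0],[0.003,0,0,0]]'
```

```text
clock: 13.68
eef_pos: [545.3, -122.8, 137.7]
eef_rot: [-1.008, 1.325, 1.009]
contact_force: [-0.1, -0.1, -1.8]
gripper_width: 0.553
clock: 14.02
eef_pos: [545.6, -122.8, 135.1]
eef_rot: [-1.008, 1.325, 1.009]
contact_force: [-0.1, 0.1, -3.0]
gripper_width: 0.55
clock: 14.35
eef_pos: [545.5, -122.7, 132.0]
eef_rot: [-1.008, 1.325, 1.009]
contact_force: [0.9, 0.3, -2.5]
gripper_width: 0.548
```

```bash
python3 -m inch '[[0.001,0,0,0],[0.002,0,0,0],[0.003,0,0,0],[0.003,0,0,0]]'; python3 -m inch '[[0.001,0,0,0],[0.002,0,0,0],[0.002,0,0,0]]'; python3 -m inch '[[0.001,0,0,0],[0.002,0,0,0],[0.002,0,0,0]]'
```

```text
clock: 14.68
eef_pos: [545.5, -122.8, 129.1]
eef_rot: [-1.008, 1.325, 1.009]
contact_force: [-0.5, 0.1, -3.0]
gripper_width: 0.549
clock: 14.93
eef_pos: [545.5, -122.8, 127.1]
eef_rot: [-1.008, 1.325, 1.009]
contact_force: [0.6, -0.6, -3.2]
gripper_width: 0.553
clock: 15.18
eef_pos: [545.5, -122.8, 125.0]
eef_rot: [-1.008, 1.325, 1.009]
contact_force: [-0.7, -0.6, -3.6]
gripper_width: 0.552
```

```bash
python3 -m inch '[[0.001,0,0,0],[0.002,0,0,0],[0.003,0,0,0],[0.003,0,0,0]]'; python3 -m inch '[[0.001,0,0,0],[0.002,0,0,0],[0.002,0,0,0]]'; python3 -m inch '[[0.001,0,0,0],[0.002,0,0,0],[0.002,0,0,0]]'
```

```text
clock: 15.52
eef_pos: [545.5, -122.8, 122.1]
eef_rot: [-1.008, 1.325, 1.009]
contact_force: [-0.8, 0.1, -2.5]
gripper_width: 0.552
clock: 15.77
eef_pos: [545.6, -122.7, 120.1]
eef_rot: [-1.009, 1.325, 1.009]
contact_force: [0.8, -0.1, -4.0]
gripper_width: 0.552
clock: 16.02
eef_pos: [545.6, -122.8, 118.1]
eef_rot: [-1.009, 1.325, 1.009]
contact_force: [0.4, -0.1, -1.8]
gripper_width: 0.549
```

```bash
python3 -m inch '[[0.001,0,0,0],[0.002,0,0,0],[0.003,0,0,0],[0.003,0,0,0]]'; python3 -m inch '[[0.001,0,0,0],[0.002,0,0,0],[0.003,0,0,0],[0.004,0,0,0],[0.004,0,0,0]]'
```

```text
clock: 16.35
eef_pos: [545.7, -122.8, 115.1]
eef_rot: [-1.009, 1.325, 1.009]
contact_force: [0.4, -0.8, -2.7]
gripper_width: 0.547
clock: 16.77
eef_pos: [545.7, -122.8, 111.1]
eef_rot: [-1.009, 1.325, 1.009]
contact_force: [0.3, 0.2, -2.6]
gripper_width: 0.548
```

Meshed at the first try and sliding down freely, with no measurable resistance.

```bash
python3 -m inch '[[0.001,0,0,0],[0.002,0,0,0],[0.004,0,0,0],[0.005,0,0,0],[0.007,0,0,0],[0.007,0,0,0]]'; python3 -m inch '[[0.001,0,0,0],[0.002,0,0,0],[0.003,0,0,0],[0.004,0,0,0],[0.004,0,0,0]]'; python3 -m inch '[[0.001,0,0,0],[0.0015,0,0,0],[0.0015,0,0,0]]'
```

```text
clock: 17.27
eef_pos: [545.6, -122.8, 103.9]
eef_rot: [-1.009, 1.325, 1.009]
contact_force: [0.7, -0.3, -3.2]
gripper_width: 0.557
clock: 17.68
eef_pos: [545.7, -122.7, 100.1]
eef_rot: [-1.009, 1.325, 1.009]
contact_force: [0.5, 0.1, -3.2]
gripper_width: 0.547
clock: 17.93
eef_pos: [545.7, -122.8, 98.7]
eef_rot: [-1.009, 1.325, 1.009]
contact_force: [1.2, -1.3, -2.7]
gripper_width: 0.555
```

```bash
for i in 1 2; do python3 -m inch '[[0.0007,0,0,0],[0.0007,0,0,0],[0.0007,0,0,0]]' | grep -E "pos|force"; done
```

```text
eef_pos: [545.7, -122.8, 98.1]
contact_force: [1.2, -0.5, -3.0]
eef_pos: [545.8, -122.8, 97.9]
contact_force: [-2.6, 0.9, 3.8]
```

Contact at TCP z = 97.9, i.e. foot at 66 mm on the collar. Releasing.

```bash
python3 -m inch '[[0,0,0,0],[0,0,0,0],[0,0,0,0],[0,0,0,0],[0,0,0,0]]' 0.066 20; python3 -m inch '[[-0.01,0,0,0],[-0.03,0,0,0],[-0.06,0,0,0],[-0.095,0,0,0],[-0.13,0,0,0],[-0.16,0,0,0],[-0.18,0,0,0],[-0.18,0,0,0]]'; python3 - <<'E'
from h import *
plan((470,-20,280))
b=snapshot("scene"); cv2.imwrite("pics/c9.png",crop(b,230,130,200,150,4))
print(proj(b,(545.5,-122,66)),proj(b,(545.5,-122,131)))
E
```

```text
clock: 18.85
eef_pos: [545.7, -122.8, 97.3]
eef_rot: [-1.009, 1.325, 1.009]
contact_force: [0.0, -1.2, -0.5]
gripper_width: 0.772
clock: 19.52
eef_pos: [547.8, -123.2, 283.7]
eef_rot: [-1.013, 1.318, 1.003]
contact_force: [1.1, -0.4, 0.9]
gripper_width: 0.773
t 19.52 tcp [ 547.8 -123.2  283.7] z-axis deg 74.6 x-axis [ 0.009 -0.001 -1.   ] F [ 1.1 -0.4  0.9] M [-0.06 -0.06 -0.04] w 0.773 j1,j6 [ 0.13 -1.97]
shift [0.003  0.1024 0.0788]
[378.30680461 271.87321954] [379.25683411 242.86715079]
```

View pics/c9.png

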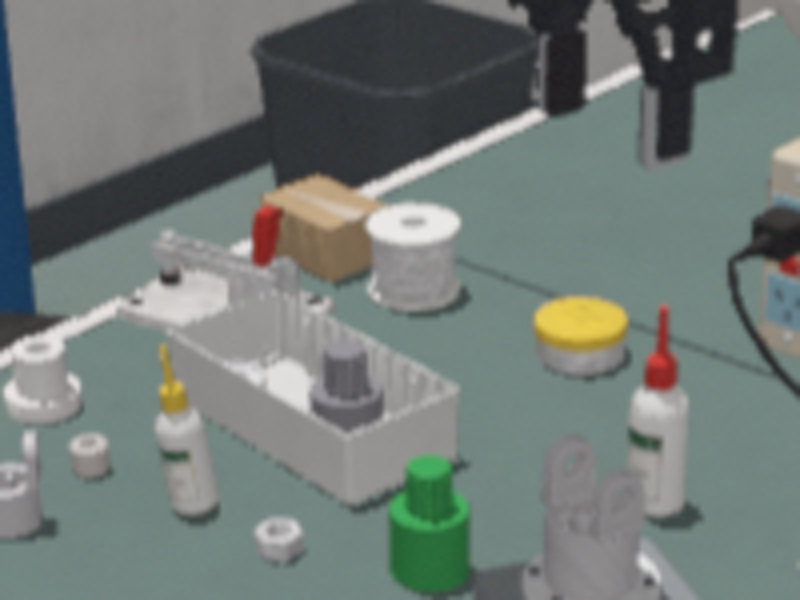

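The yoke sits home on the shaft: its ear tops are at (570,437) and (620,475) in the crop, mid-row 244 px against 243 px predicted. The cap stands in the tray, the gripper is clear, and the bystanders in view are undisturbed. I'll hand the job in.

```bash
python3 -m inch '[[0,0,0,0],[0,0,0,0],[0,0,0,0]]'; python3 -c "
from station import order
print(order.finish_job())"
```

```text
clock: 19.82
eef_pos: [545.1, -122.7, 276.4]
eef_rot: [-1.008, 1.326, 1.01]
contact_force: [0.7, -0.1, -0.3]
gripper_width: 0.773
the job is handed in; nothing more can be done
None
```

I finished the job and handed it in at 19.8 s on the clock; the hand-in reports no verdict, so I can't confirm it passed.

- **Cap:** I lifted it off the shaft by its knob and stood it on the floor of the grey tray, in the half away from the bearing. It touched down with about 2 N and was released. The last picture shows it upright inside the tray.
- **Yoke:** I gripped the larger, six-tooth yoke across its ears and turned it to about 74.6°, the tooth angle I measured with the top camera. It meshed without any rocking and slid down with no measurable resistance.
- **Seating:** It met the collar with a change of about 7 N, and the finger height puts its foot at 66 mm, the collar height. After release, the last picture shows its ears within 1–2 pixels of where they should be.

**Checks that disagreed:** the two cameras differed by several millimetres on where the shaft is (x from about 537 to 547 mm). I settled it by comparing the yoke and shaft in one picture, and the yoke then went on without sideways force.

**Limits of the last check:** I saw no displaced bystanders, but that picture covers only part of the bench. The stator and pliers are out of view, and the small yoke is only partly visible.

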